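# Slide the glue pot along the warming plate and clamp it against the stop

### The arm

A 6-joint arm with a two-finger parallel gripper is mounted at the origin on the work surface. World frame = base frame: x ahead of the robot, y to its left, z up, the work surface at z = 0. Lengths are in m, angles in rad, forces in N, time in s.
With the tool pointing down it reaches from about 0.275 to 1 m from the base axis. Payload 8.4 kg.
Tool frame: the origin (TCP) lies midway between the tips of the shut fingers; the grasp point (between the pads) lies bot.grasp_offset behind it (bot.grasp_offset is the distance from the TCP to the grasp point, in m); z points along the fingers, y is the line along which they close (so a half turn about z gives the same grasp; the last joint's range is limited). The gripper opens to 85 mm and grips with 20 to 120 N. Pads are 22 mm wide; open, the fingers measure 114 mm over their backs; the gripper's body (76 mm by 85 mm) begins 54 mm behind the grasp point. The pads swing forward as they close: fully open they stand 13 mm farther back than shut.
Start: joints at [-1.301, 0.353, 1.633, -0, 1.155, -0.002], TCP at [0.168, -0.602, 0.231] pointing down, gripper open.
Joint ranges: [-2.63, 2.63], [-0.92, 2.1], [0.06, 2.66], [-1.3, 4.44], [0, 2.69], [-3.02, 3.02]. Speed limits (rad/s): [2.22, 2.22, 2.79, 3.14, 3.14, 3.14].

### API

Orientations are given as [roll, pitch, yaw] about the fixed x, y, z axes, in that order (R = Rz(yaw) Ry(pitch) Rx(roll)).
In Python, from workcell import bot, get_image gives the robot as it stands.
- The arm moves only by the shell command python3 -m inch 'ROWS' [FORCE]. ROWS is JSON, a list of rows, each an object of numbers: "dx", "dy", "dz": the shift along the tool's x, y, z as a fraction of full scale; "rx", "ry", "rz": the turn, a rotation vector about the tool's x, y, z as a fraction of full scale; "claw": the finger opening in mm, from 0 to 85.4. In form: [{"dx": .., "dy": .., "dz": .., "rx": .., "ry": .., "rz": .., "claw": ..}, ...]. A call has exactly 10 rows; each row is the pose to reach, as a shift and turn from the pose commanded when the call began, along the tool's axes at that moment; what a row does not reach only later rows make up. Full scale, the value 1, is 1000 mm for a shift and pi/4 rad for a turn. A row lasts 1/10 s, in which the tool goes at most 50 mm and 8.59 degrees, less where a joint would pass 70% of its speed; a pose out of reach is approached as far as the arm can. A call with a number of a shift or a turn outside -1 to 1 is refused whole. A call with a gripper value outside its range is refused whole. The fingers move at their own pace and stop on an object; FORCE is the grip in N (left out, the last holds). Time passes only in rows, so rows that repeat a pose let the fingers close, or fill a call up. It gives the time, the measured TCP pose, the force, the opening and the grip force at its end, in the units of the state.
- bot.state(): the state, without advancing time (a new reading comes with each control period).
- get_image(name): name is "scene" or "top"; returns a dict with "frame" (480x640x3 uint8, red, green, blue), "depth" (480x640 float32, m along the optical axis (not along the pixel's ray), 0 where there is no reading), "fx", "fy", "cx", "cy" (pixels), "k1" (the pictures are not rectified: a ray, as slopes to the right and down, at radius r is drawn at 1 + k1 r^2 times it, then the intrinsics apply), "R" (3x3) and "t" (3): a world point X has camera coordinates R X + t. Camera axes: x right, y down, z forward; pixel columns grow to the right and rows downward; lengths in m; the calibration is good to about 2 mm. A picture is of the moment at which its call begins.
- bot.job_done(): hands the job in; it is judged then, once.
The state is a dict: "time": time; "joints": joint angles; "joint_velocities": joint speeds; "joint_efforts": joint torques, N m; "tcp_pos": TCP position; "tcp_rot": TCP orientation; "wrist_force": force on the tool from outside, world axes, zero at the start; "torque": the same for the moment, N m; "grip_width": opening from 0.0 (shut) to 1.0 (fully open); "grasp_force": force on a finger pad.
Only numpy, scipy, OpenCV 4.12 (cv2) and the standard library are available. Lean on these libraries where they do the work, as an engineer would, in place of code of your own. Each camera call takes 0.05 s, during which the arm holds its last target. There are 200 camera calls.

### The job

Swing the clamp arm out of the way, towards the end of the warming plate where the glue pot stands, then slide the pot along the plate, without lifting or tipping it, onto the other marked disc until it comes gently up against the bumper of the stop. Let go of the pot and turn the clamp knob back until the arm bears firmly on the pot and holds it pressed on the bumper; then let go, leaving the other things alone.

Things in the scene. Friction and masses are not known exactly. Their poses are not given: they have to be found in the camera images.
- plate: Bench warming plate (cold), fixed, a low metal box 280 x 540 x 60 mm with a flat aluminium top 60 mm above the bench. Origin: centre of its underside; x points to its back edge, away from the robot, y along its length to the left. Two thin-line discs, 170 mm across, are marked on top at y = +135 and -135 mm. The pot's lane is the line x = 0.
- disc_left (a point): Centre of the left marked disc (plate y = +135 mm), on the plate's top face.
- disc_right (a point): Centre of the right marked disc (plate y = -135 mm), on the plate's top face.
- pot: Closed steel glue pot, 0.4 to 0.85 kg, 90 mm across and 60 mm high, with a fixed lid (96 mm across, 9 mm high) and on it a round black knob 28 mm across, 72 to 104 mm above the pot's base. Origin: centre of its base, z up. It stands loose at one end of the plate, on a disc but off its centre; sliding it takes 1 to 4 N.
- stop: Fixed, rigid stop at the plate's other end (left or right varies): foot bar 160 x 24 x 30 mm, tower to 62 mm. Origin: centre of its underside, on the plate; y along the plate. A rod along y has a rubber bumper at each end, 56 mm wide, 32 to 54 mm above the plate. The pot meets the bumper with its centre 69 to 89 mm from the origin; this is reset each time and not measured: find it by touch.
- clamp_base: Fixed round foot, 44 mm across, 28 mm high, of the swing clamp, at plate x = +80 mm, y = 0. Origin: centre of its underside, on the plate. The clamp arm can swing past the pot in the pot's starting place, but not past a pot that stands at the bumper: park it on the starting side, then bring it round behind the pot, where it bears at 0.3 to 0.95 rad on the stop's side of 0.
- clamp (a joint): Clamp angle, rad, -1.75 to 1.75. 0: the arm points to the plate's front (-x), across the lane. Positive: it swings counter-clockwise seen from above, towards the right (-y) end; at 1.57 it lies along the back edge. The pot can pass if it is 1.5 rad or more to a side. It stays put; turning takes 0.15 N m, more when it bears on the pot. The arm is 14 mm wide, 36 to 48 mm above the plate.
- clamp_knob (a point): Grip point on the clamp's axis: a black bar knob 50 mm long (along the arm), 12 mm thick, from 66 to 100 mm above the plate, fixed to the arm; this point is 88 mm above the plate.
- clamp_tip (a point): Axis of the upright round rubber pad at the arm's end, 108 mm from the clamp's axis, 20 mm across, from 30 to 54 mm above the plate; this point is 42 mm above the plate. The pad touches the pot's side when this point is 55 mm (horizontally) from the pot's axis.
- jar: Bystander: small jar, 32 mm across, 50 mm high, standing on the plate's front strip. Leave alone.
- tin: Bystander: small tin, 36 mm across, 30 mm high, standing on the plate's front strip. Leave alone.
- tape_roll: Bystander: tape roll lying on the bench, 100 mm across, 25 mm high. Leave alone.
- driver: Bystander: screwdriver lying on the bench. Leave alone.
- spool: Bystander: small spool, 56 mm across, 40 mm high. Leave alone.
- flask: Bystander: white bottle, 60 mm across, 150 mm high. Leave alone.
- socket: Bystander: black cup-shaped part, 90 mm across, 110 mm high. Leave alone.
There are look-alikes about, which are no part of the job. There is more than one size of the pot; the job needs the middle-sized.

How it is judged:
By the outcome, as a careful person would: the job done as asked, in the order asked, and still so for the second after the job is handed in, with the robot touching nothing.
It also fails if it takes over 72 s, if anything falls off the work surface, if the arm or the gripper's body presses on something with over 40 N, if the wrist force passes 120 N, or if a joint passes its speed limit or range.

## Working session

There is one attempt and no reset: what is moved stays moved. The work goes in short steps, Python scripts to look and compute and a shell command to move; the robot and the scene stay as the last step left them, time stands still between calls to the robot, and variables do not carry over. Pictures are saved under pics/ and viewed, at most 10 in all, crops included, and the job is handed in when it is done.

```bash
ls; mkdir -p pics
cat > h.py <<'E'
import numpy as np,cv2
from workcell import bot,get_image
def K(c): return np.array([[c['fx'],0,c['cx']],[0,c['fy'],c['cy']],[0,0,1.]])
def ray(c,u,v):
    p=cv2.undistortPoints(np.array([[[u,v]]],float),K(c),np.array([c['k1'],0,0,0.]))[0,0]
    R=np.array(c['R']);t=np.array(c['t'])
    return -R.T@t, R.T@np.array([p[0],p[1],1.])
def onz(c,u,v,z):
    o,d=ray(c,u,v); return o+d*(z-o[2])/d[2]
def atdepth(c,u,v):
    o,d=ray(c,u,v); return o+d*float(c['depth'][int(round(v)),int(round(u))])
def proj(c,X):
    R=np.array(c['R']);t=np.array(c['t']);x=R@np.array(X)+t
    a=x[:2]/x[2]; a=a*(1+c['k1']*(a@a)); return a[0]*c['fx']+c['cx'],a[1]*c['fy']+c['cy']
def save(n,c): 
    cv2.imwrite('pics/'+n+'.png',c['frame'][:,:,::-1])
E
python3 - <<'E'
from h import *
import pickle
for n in('top','scene'):
    c=get_image(n);save(n+'0',c);pickle.dump(c,open(n+'.pkl','wb'))
    print(n,c['fx'],c['k1'],(-np.array(c['R']).T@c['t']).round(3))
s=bot.state();print(s,bot.grasp_offset)
E
```

```text
pics
top 464.61999251648706 -0.10261156703414426 [0.148 0.014 1.428]
scene 501.4867907179576 -0.06814173036860023 [ 1.157 -0.6    0.715]
{'time': 0.1, 'joints': array([-1.30139293e+00,  3.53597981e-01,  1.63407423e+00,  1.01045461e-05,
        1.15518086e+00, -2.37199724e-03]), 'joint_velocities': array([ 0.00072544, -0.00182069, -0.003413  , -0.00254565, -0.00040659,
        0.00149963]), 'joint_efforts': array([-2.26325383e-04, -6.06360054e+01, -3.42819393e+01,  2.01699231e-05,
        4.02509206e-03, -7.83193990e-07]), 'tcp_pos': array([ 0.16768158, -0.60163916,  0.23061863]), 'tcp_rot': array([-3.14033226e+00, -1.22288500e-05,  2.71771299e-01]), 'wrist_force': array([-0.08163878, -1.51553475,  0.3075196 ]), 'torque': array([-0.02353061, -0.01058495,  0.02695684]), 'grasp_force': 0.0, 'grip_width': 0.9965133980712375} 0.0187
```

View pics/top0.png

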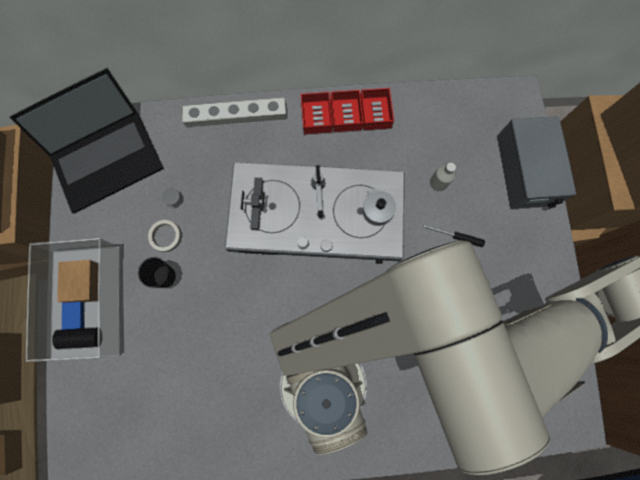

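View pics/scene0.png

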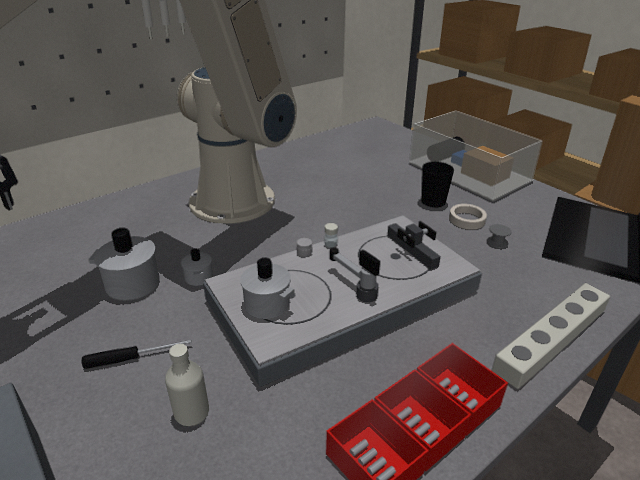

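Top: plate corners at about (234,163), (404,171), (403,259) and (226,250). The pot with its black knob is at (379,207), the stop at (256,204), the clamp foot at (319,183) with its arm tip at (321,215), and the jar and tin at (303,243) and (327,246).
Scene: there are three pot candidates: the large one on the bench at (130,265), the small one on the bench at (195,265), and the middle-sized one on the plate at (265,290). I choose the one on the plate and will check its size.

Run:
```python
from h import *
import pickle
T=pickle.load(open('top.pkl','rb'));S=pickle.load(open('scene.pkl','rb'))
# plate: bright mask by back-projected height ~0.06
def cloud(c):
    v,u=np.mgrid[0:480,0:640]
    p=cv2.undistortPoints(np.stack([u,v],-1).reshape(-1,1,2).astype(float),K(c),np.array([c['k1'],0,0,0.])).reshape(480,640,2)
    d=c['depth'];X=np.dstack([p[...,0]*d,p[...,1]*d,d])-np.array(c['t']);return X@np.array(c['R'])
P=cloud(T);Q=cloud(S)
for nm,A,c,box in(('top',P,T,(215,150,420,270)),('scene',Q,S,(195,190,490,385))):
    z=A[...,2];m=((abs(z-0.06)<.008)&(c['depth']>0)).astype(np.uint8)
    b=np.zeros_like(m);b[box[1]:box[3],box[0]:box[2]]=1;m&=b
    m=cv2.morphologyEx(m,cv2.MORPH_OPEN,np.ones((3,3)))
    pts=A[m>0][:,:2].astype(np.float32)
    (ce,sz,an)=cv2.minAreaRect(pts);print(nm,ce,sz,an,np.median(A[m>0][:,2]))
    # objects above plate
    for lo,hi in((.075,.1),(.1,.115),(.115,.135),(.135,.175)):
        mm=((z>lo)&(z<hi)&(b>0)&(c['depth']>0)).astype(np.uint8)
        n,l,st,cc=cv2.connectedComponentsWithStats(mm)
        for i in range(1,n):
            if st[i,4]>6:
                q=A[l==i];print(lo,cc[i].round(),st[i,4],q.min(0).round(3),q.max(0).round(3))
for k in [(234,163),(404,171),(403,259),(226,250)]: print(onz(T,*k,.06).round(4))
a=cv2.resize(T['frame'][150:270,215:420,::-1],None,fx=3.9,fy=3.9,interpolation=cv2.INTER_CUBIC)
cv2.imwrite('pics/crop.png',a)
a=cv2.resize(S['frame'][180:390,80:490,::-1],None,fx=1.95,fy=1.95,interpolation=cv2.INTER_CUBIC)
cv2.imwrite('pics/crop2.png',a)
```

```text
top (0.5264022350311279, -0.02250450849533081) (0.5374623537063599, 0.27955126762390137) 82.15147399902344 0.06019038613359321
0.075 [258. 185.] 147 [0.561 0.134 0.075] [0.634 0.164 0.099]
0.075 [322. 182.] 24 [ 0.586 -0.054  0.08 ] [ 0.616 -0.04   0.098]
0.075 [313. 184.] 29 [ 0.584 -0.025  0.076] [ 0.613 -0.013  0.1  ]
0.075 [255. 217.] 197 [0.472 0.144 0.075] [0.548 0.178 0.097]
0.075 [373. 220.] 56 [ 0.457 -0.229  0.075] [ 0.505 -0.16   0.1  ]
0.075 [325. 245.] 116 [ 0.39  -0.057  0.075] [ 0.423 -0.024  0.097]
0.075 [302. 246.] 22 [0.4   0.013 0.077] [0.42  0.043 0.087]
0.1 [318. 199.] 162 [ 0.488 -0.046  0.1  ] [ 0.604 -0.017  0.115]
0.1 [243. 192.] 8 [0.577 0.188 0.101] [0.585 0.194 0.114]
0.1 [264. 193.] 10 [0.562 0.126 0.105] [0.578 0.132 0.114]
0.1 [245. 201.] 58 [0.531 0.172 0.101] [0.569 0.2   0.115]
0.1 [260. 203.] 41 [0.528 0.13  0.1  ] [0.556 0.169 0.115]
0.1 [370. 219.] 12 [ 0.461 -0.188  0.1  ] [ 0.479 -0.166  0.109]
0.1 [302. 242.] 86 [0.402 0.015 0.101] [0.431 0.042 0.114]
0.115 [314. 177.] 31 [ 0.591 -0.027  0.117] [ 0.62  -0.017  0.131]
0.115 [321. 176.] 24 [ 0.59
[... 1265 characters left out ...]
2   0.115]
0.1 [331. 228.] 117 [0.403 0.01  0.1  ] [0.434 0.041 0.114]
0.1 [351. 266.] 392 [ 0.486 -0.052  0.1  ] [ 0.623 -0.024  0.115]
0.1 [265. 297.] 262 [ 0.487 -0.253  0.1  ] [ 0.562 -0.175  0.115]
0.1 [196. 370.] 45 [ 0.595 -0.417  0.1  ] [ 0.619 -0.403  0.109]
0.115 [414. 229.] 138 [0.531 0.14  0.115] [0.571 0.167 0.125]
0.115 [367. 272.] 168 [ 0.582 -0.052  0.115] [ 0.631 -0.029  0.135]
0.115 [267. 282.] 1225 [ 0.453 -0.255  0.115] [ 0.562 -0.158  0.135]
0.135 [370. 261.] 302 [ 0.581 -0.042  0.135] [ 0.632 -0.028  0.163]
0.135 [265. 267.] 276 [ 0.489 -0.222  0.136] [ 0.518 -0.194  0.166]
[0.6942 0.2218 0.06  ]
[ 0.6252 -0.3068  0.06  ]
[ 0.3489 -0.2692  0.06  ]
[0.4191 0.2573 0.06  ]
```

View pics/crop.png

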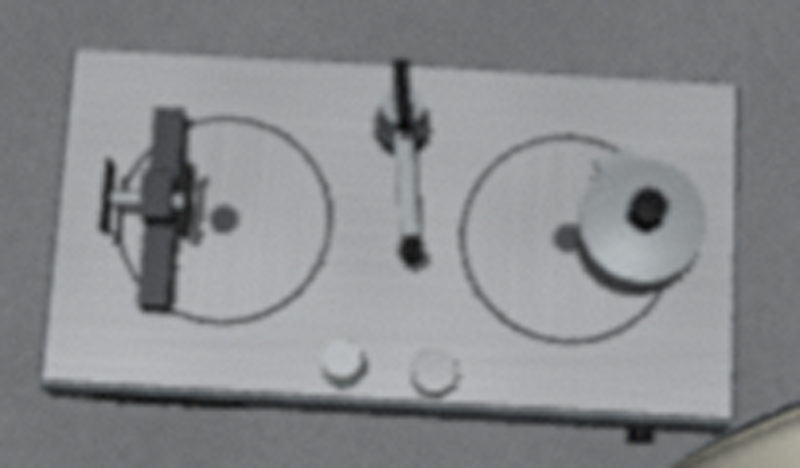

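View pics/crop2.png

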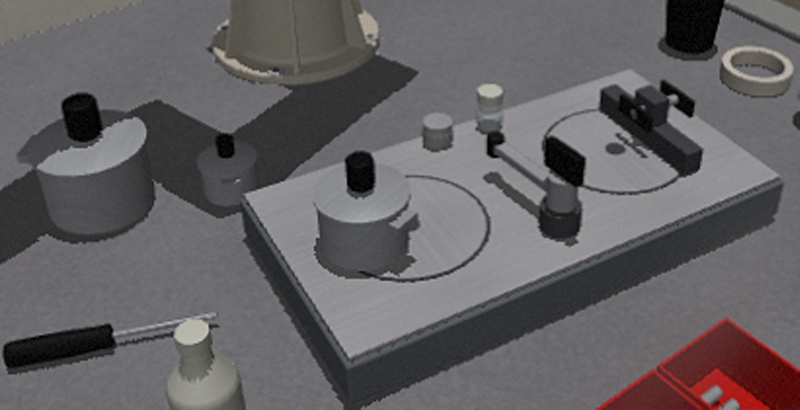

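The top crop shows the clamp bar at (401,75), its pad at (412,250), the pot's lid at (643,215) and a small lug on the pot at (600,165). The scene crop confirms that the pot on the plate (362,210) is between the other two in size. Next I refine the clamp angle, the pot axis and the lug.

```bash
cat >> h.py <<'E'
def cloud(c):
    v,u=np.mgrid[0:480,0:640]
    p=cv2.undistortPoints(np.stack([u,v],-1).reshape(-1,1,2).astype(float),K(c),np.array([c['k1'],0,0,0.])).reshape(480,640,2)
    d=c['depth'];X=np.dstack([p[...,0]*d,p[...,1]*d,d])-np.array(c['t']);return X@np.array(c['R'])
C0=np.array([.5265,-.0228]);YAW=-.1365
B=np.array([[np.cos(YAW),np.sin(YAW)],[-np.sin(YAW),np.cos(YAW)]])
def pl(A): # world -> plate coords, z above plate
    return np.concatenate([(A[...,:2]-C0)@B.T,A[...,2:]-.06],-1)
E
python3 - <<'E'
from h import *
import pickle
for n in('top','scene'):
    c=pickle.load(open(n+'.pkl','rb'));A=pl(cloud(c)).reshape(-1,3)*1000;A=A[(c['depth']>0).ravel()]
    x,y,z=A.T
    w=lambda m:A[m]
    inn=(abs(x)<150)&(abs(y)<280)
    k=w(inn&(z>80)&(y<-120)&(z<115));print(n,'potknob',(k.min(0)+k.max(0))/2,len(k))
    t=w(inn&(z>101)&(z<115)&(y<-120));print(' knob top mean',t.mean(0))
    r=np.hypot(x-1,y+185);l=w(inn&(z>15)&(z<66)&(r>53)&(y<-100)); print(' lug',len(l),l.min(0).round(),l.max(0).round(),np.hypot(l[:,0]-1,l[:,1]+185).max())
    k=w(inn&(z>80)&(abs(y)<60)&(z<106));(ce,sz,a)=cv2.minAreaRect(k[:,:2].astype(np.float32));print(' bar',ce,sz,a)
    k=w(inn&(z>30)&(z<56)&(abs(y)<60)&(x>-60)&(x<60)); 
    print(' arm',len(k),np.polyfit(k[:,0],k[:,1],1)); e=k[k[:,0]<k[:,0].min()+12];print(' tip',k[:,0].min(),e.mean(0))
    k=w(inn&(y>100)&(z>8)&(z<32));print(' foot',cv2.minAreaRect(k[:,:2].astype(np.float32)))
    k=w(inn&(y>100)&(z>56)&(z<70));print(' tower',cv2.minAreaRect(k[:,:2].astype(np.float32)))
    k=w(inn&(y>50)&(z>33)&(z<52));print(' bumpers',k.min(0),k.max(0))
    k=w(inn&(abs(y)<60)&(x>40)&(z>20)&(z<60));print(' hub',k.min(0),k.max(0))
E
```

```text
top potknob [   0.2837267  -183.00146622   94.53443322] 89
 knob top mean [-1.65444630e-01 -1.83178494e+02  1.04453389e+02]
 lug 23 [  42. -175.   51.] [  61. -148.   60.] 61.27484215652447
 bar (79.20783996582031, 2.1034116744995117) (47.75159454345703, 11.60910415649414) 3.272759437561035
 arm 158 [ 0.11498599 -7.80402736]
 tip -37.22828217362624 [-32.45906924 -11.20776401  48.16146184]
 foot ((-0.8917770385742188, 180.199462890625), (243.10919189453125, 152.1202850341797), 3.681368112564087)
 tower ((2.9323463439941406, 187.81883239746094), (54.587493896484375, 68.2264633178711), 5.617405414581299)
 bumpers [-77.36899485 153.96782512  33.00024349] [ 78.86646395 221.7709638   51.94880147]
 hub [ 40.03540362 -19.56058179  20.02425415] [92.79638361 20.29543526 58.8830637 ]
scene potknob [   1.49114803 -186.40632658   93.19803576] 245
 knob top mean [   2.30227184 -186.51360883  103.84034048]
 lug 73 [  44. -180.   47.] [  60. -148.   59.] 60.03322154422248
 bar (80.90609741210938, -1.0633630752563477) (50.85526657104492, 14.2255859375) 7.521557331085205
 arm 325 [  0.12558747 -13.45050722]
 tip -39.50620270157886 [-30.65340369 -15.41064926  51.46804622]
 foot ((2.6778411865234375, 187.88885498046875), (62.11497116088867, 161.43067932128906), 86.37841796875)
 tower ((0.22257041931152344, 184.65185546875), (39.15919494628906, 68.2869644165039), 4.1358256340026855)
 bumpers [-27.15592997 151.61430106  33.06496423] [ 66.30797676 220.45901072  51.97521188]
 hub [ 40.26056291 -23.26661711  20.27063657] [105.0604937   21.16657578  59.99106023]
```

```bash
cat >> h.py <<'E'
from scipy.spatial.transform import Rotation as Ro
def w(px,py): return C0+B.T@np.array([px,py])/1000
def go(xy,z,psi):
    s=bot.state();R=Ro.from_euler('xyz',s['tcp_rot']);G=Ro.from_euler('xyz',[np.pi,0,psi])
    d=R.inv().apply(np.r_[xy,z]-s['tcp_pos']);r=(R.inv()*G).as_rotvec()/(np.pi/4)
    print('t',round(s['time'],1),'d',d.round(4),'r',r.round(3),'j',s['joints'].round(2))
E
python3 -m inch '[{"dx":0.04,"dy":-0.03,"rz":0.05},{"dx":0.08,"dy":-0.06,"rz":0.1},{"dx":0.12,"dy":-0.09,"rz":0.15},{"dx":0.16,"dy":-0.12,"rz":0.2},{"dx":0.2,"dy":-0.15,"rz":0.25},{"dx":0.24,"dy":-0.18,"rz":0.3},{"dx":0.28,"dy":-0.21,"rz":0.35},{"dx":0.32,"dy":-0.24,"rz":0.367},{"dx":0.36,"dy":-0.27,"rz":0.367},{"dx":0.38,"dy":-0.285,"rz":0.367}]' 40
python3 -c "
from h import *
go(w(80,0),.231,-.0165)"
```

```text
t 0.1 d [ 5.745e-01 -4.295e-01  2.000e-04] r [-0.002  0.     0.367] j [-1.3   0.35  1.63  0.    1.16 -0.  ]$[0]: bad value
```

```bash
python3 -m inch '[{"dx":0.04,"dy":-0.03,"dz":0,"rx":0,"ry":0,"rz":0.05,"claw":85},{"dx":0.08,"dy":-0.06,"dz":0,"rx":0,"ry":0,"rz":0.1,"claw":85},{"dx":0.12,"dy":-0.09,"dz":0,"rx":0,"ry":0,"rz":0.15,"claw":85},{"dx":0.16,"dy":-0.12,"dz":0,"rx":0,"ry":0,"rz":0.2,"claw":85},{"dx":0.2,"dy":-0.15,"dz":0,"rx":0,"ry":0,"rz":0.25,"claw":85},{"dx":0.24,"dy":-0.18,"dz":0,"rx":0,"ry":0,"rz":0.3,"claw":85},{"dx":0.28,"dy":-0.21,"dz":0,"rx":0,"ry":0,"rz":0.35,"claw":85},{"dx":0.32,"dy":-0.24,"dz":0,"rx":0,"ry":0,"rz":0.367,"claw":85},{"dx":0.36,"dy":-0.27,"dz":0,"rx":0,"ry":0,"rz":0.367,"claw":85},{"dx":0.38,"dy":-0.285,"dz":0,"rx":0,"ry":0,"rz":0.367,"claw":85}]' 40
python3 -c "
from h import *
go(w(80,0),.231,-.0165)"
```

```text
time: 1.1
tcp_pos: [0.4589, -0.2225, 0.2312]
tcp_rot: [-3.141, -0.0, -0.015]
wrist_force: [0.4, -0.5, -0.1]
grip_width: 0.994
grasp_force: 0.0
t 1.1 d [ 0.1441 -0.191   0.0004] r [-0.001 -0.     0.002] j [-0.45  0.17  1.88  0.    1.09  1.13]
```

```bash
python3 -m inch '[{"dx":0.024,"dy":-0.032,"dz":0,"rx":0,"ry":0,"rz":0,"claw":85},{"dx":0.048,"dy":-0.064,"dz":0,"rx":0,"ry":0,"rz":0,"claw":85},{"dx":0.072,"dy":-0.096,"dz":0,"rx":0,"ry":0,"rz":0,"claw":85},{"dx":0.096,"dy":-0.127,"dz":0,"rx":0,"ry":0,"rz":0,"claw":85},{"dx":0.12,"dy":-0.159,"dz":0,"rx":0,"ry":0,"rz":0,"claw":85},{"dx":0.144,"dy":-0.191,"dz":0,"rx":0,"ry":0,"rz":0,"claw":85},{"dx":0.144,"dy":-0.191,"dz":0,"rx":0,"ry":0,"rz":0,"claw":85},{"dx":0.144,"dy":-0.191,"dz":0.02,"rx":0,"ry":0,"rz":0,"claw":60},{"dx":0.144,"dy":-0.191,"dz":0.04,"rx":0,"ry":0,"rz":0,"claw":60},{"dx":0.144,"dy":-0.191,"dz":0.04,"rx":0,"ry":0,"rz":0,"claw":60}]' 40
python3 - <<'E'
from h import *
go(w(80,0),.130,-.0165)
c=get_image('scene');a=cv2.resize(c['frame'][150:330,250:490,::-1],None,fx=3,fy=3);cv2.imwrite('pics/g1.png',a)
E
```

```text
time: 2.1
tcp_pos: [0.6021, -0.0371, 0.1884]
tcp_rot: [-3.141, 0.005, -0.016]
wrist_force: [-1.0, -0.3, -0.4]
grip_width: 0.705
grasp_force: 0.0
t 2.1 d [ 0.0039 -0.0035  0.0584] r [-0.     0.007  0.   ] j [-0.06  0.37  1.72 -0.    1.06  1.52]
```

View pics/g1.png

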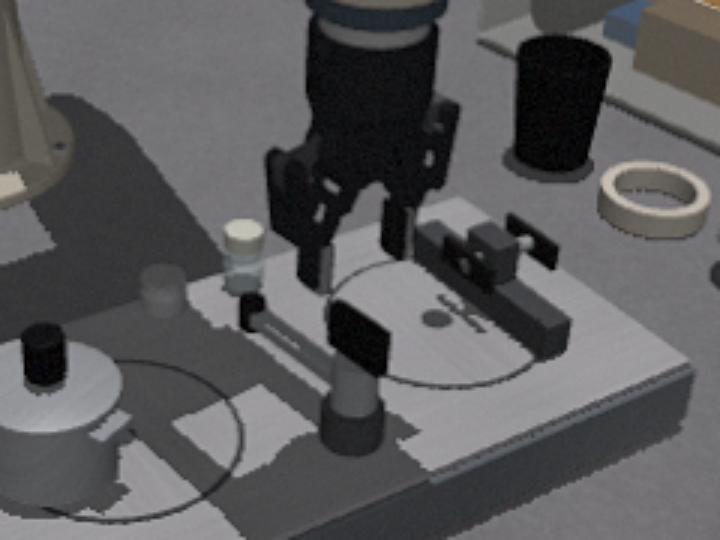

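The crop shows the open fingers at (315,270) and (395,235), straddling the bar at (360,335), about 36 mm above it. I descend.

```bash
python3 -m inch '[{"dx":0.002,"dy":-0.002,"dz":0.01,"rx":0,"ry":0,"rz":0,"claw":60},{"dx":0.002,"dy":-0.002,"dz":0.02,"rx":0,"ry":0,"rz":0,"claw":60},{"dx":0.002,"dy":-0.002,"dz":0.03,"rx":0,"ry":0,"rz":0,"claw":60},{"dx":0.002,"dy":-0.002,"dz":0.04,"rx":0,"ry":0,"rz":0,"claw":60},{"dx":0.002,"dy":-0.002,"dz":0.05,"rx":0,"ry":0,"rz":0,"claw":60},{"dx":0.002,"dy":-0.002,"dz":0.057,"rx":0,"ry":0,"rz":0,"claw":60},{"dx":0.002,"dy":-0.002,"dz":0.057,"rx":0,"ry":0,"rz":0,"claw":60},{"dx":0.002,"dy":-0.002,"dz":0.057,"rx":0,"ry":0,"rz":0,"claw":60},{"dx":0.002,"dy":-0.002,"dz":0.057,"rx":0,"ry":0,"rz":0,"claw":60},{"dx":0.002,"dy":-0.002,"dz":0.057,"rx":0,"ry":0,"rz":0,"claw":60}]' 40
python3 -c "
from h import *
go(w(80,0),.130,-.0165)"
```

```text
time: 3.15
tcp_pos: [0.6068, -0.0349, 0.1348]
tcp_rot: [3.142, -0.001, -0.016]
wrist_force: [0.8, -0.1, 0.4]
grip_width: 0.705
grasp_force: 0.0
t 3.1 d [-0.0011 -0.0012  0.0048] r [ 0.    -0.001  0.   ] j [-0.06  0.43  1.75  0.    0.96  1.53]
```

```bash
python3 -m inch '[{"dx":-0.001,"dy":-0.001,"dz":0.004,"rx":0,"ry":0,"rz":0,"claw":60},{"dx":-0.001,"dy":-0.001,"dz":0.004,"rx":0,"ry":0,"rz":0,"claw":20},{"dx":-0.001,"dy":-0.001,"dz":0.004,"rx":0,"ry":0,"rz":0,"claw":5},{"dx":-0.001,"dy":-0.001,"dz":0.004,"rx":0,"ry":0,"rz":0,"claw":5},{"dx":-0.001,"dy":-0.001,"dz":0.004,"rx":0,"ry":0,"rz":0,"claw":5},{"dx":-0.001,"dy":-0.001,"dz":0.004,"rx":0,"ry":0,"rz":0,"claw":5},{"dx":-0.001,"dy":-0.001,"dz":0.004,"rx":0,"ry":0,"rz":0,"claw":5},{"dx":-0.001,"dy":-0.001,"dz":0.004,"rx":0,"ry":0,"rz":0,"claw":5},{"dx":-0.001,"dy":-0.001,"dz":0.004,"rx":0,"ry":0,"rz":0,"claw":5},{"dx":-0.001,"dy":-0.001,"dz":0.004,"rx":0,"ry":0,"rz":0,"claw":5}]' 40
python3 -c "
from h import *
go(w(80,0),.130,-.0165);print(bot.state()['torque'])"
```

```text
time: 4.15
tcp_pos: [0.6055, -0.0341, 0.1304]
tcp_rot: [3.141, -0.0, -0.016]
wrist_force: [-2.2, -2.5, 3.9]
grip_width: 0.131
grasp_force: 42.1
t 4.2 d [ 0.0002 -0.0004  0.0004] r [ 0. -0.  0.] j [-0.06  0.43  1.76 -0.    0.95  1.53]
[-0.35892493  0.22736331 -0.04836241]
```

```bash
python3 -m inch '[{"dx":0,"dy":0,"dz":0,"rx":0,"ry":0,"rz":-0.1,"claw":5},{"dx":0,"dy":0,"dz":0,"rx":0,"ry":0,"rz":-0.2,"claw":5},{"dx":0,"dy":0,"dz":0,"rx":0,"ry":0,"rz":-0.3,"claw":5},{"dx":0,"dy":0,"dz":0,"rx":0,"ry":0,"rz":-0.4,"claw":5},{"dx":0,"dy":0,"dz":0,"rx":0,"ry":0,"rz":-0.5,"claw":5},{"dx":0,"dy":0,"dz":0,"rx":0,"ry":0,"rz":-0.6,"claw":5},{"dx":0,"dy":0,"dz":0,"rx":0,"ry":0,"rz":-0.7,"claw":5},{"dx":0,"dy":0,"dz":0,"rx":0,"ry":0,"rz":-0.8,"claw":5},{"dx":0,"dy":0,"dz":0,"rx":0,"ry":0,"rz":-0.9,"claw":5},{"dx":0,"dy":0,"dz":0,"rx":0,"ry":0,"rz":-1,"claw":5}]' 40
python3 -c "
from h import *
go(w(80,0),.130,1.49);print(bot.state()['torque'])"
```

```text
time: 5.15
tcp_pos: [0.6057, -0.0344, 0.1304]
tcp_rot: [3.141, 0.0, 0.772]
wrist_force: [-0.3, -4.6, 2.9]
grip_width: 0.135
grasp_force: 42.1
t 5.2 d [ 0.0006 -0.0005  0.0004] r [ 0.001  0.001 -0.914] j [-0.06  0.43  1.76 -0.    0.95  0.74]
[-0.5830104   0.09602496 -0.19042509]
```

```bash
python3 -m inch '[{"dx":0,"dy":0,"dz":0,"rx":0,"ry":0,"rz":-0.1,"claw":5},{"dx":0,"dy":0,"dz":0,"rx":0,"ry":0,"rz":-0.2,"claw":5},{"dx":0,"dy":0,"dz":0,"rx":0,"ry":0,"rz":-0.3,"claw":5},{"dx":0,"dy":0,"dz":0,"rx":0,"ry":0,"rz":-0.4,"claw":5},{"dx":0,"dy":0,"dz":0,"rx":0,"ry":0,"rz":-0.5,"claw":5},{"dx":0,"dy":0,"dz":0,"rx":0,"ry":0,"rz":-0.6,"claw":5},{"dx":0,"dy":0,"dz":0,"rx":0,"ry":0,"rz":-0.7,"claw":5},{"dx":0,"dy":0,"dz":0,"rx":0,"ry":0,"rz":-0.8,"claw":5},{"dx":0,"dy":0,"dz":0,"rx":0,"ry":0,"rz":-0.88,"claw":5},{"dx":0,"dy":0,"dz":0,"rx":0,"ry":0,"rz":-0.92,"claw":5}]' 40
python3 -c "
from h import *
go(w(80,0),.130,1.49);print(bot.state()['torque'])"
```

```text
time: 6.15
tcp_pos: [0.606, -0.0346, 0.1305]
tcp_rot: [3.14, 0.001, 1.494]
wrist_force: [1.4, -4.5, 1.9]
grip_width: 0.131
grasp_force: 41.9
t 6.2 d [ 0.0009 -0.0003  0.0005] r [0.001 0.001 0.005] j [-0.06  0.43  1.76 -0.    0.95  0.02]
[-0.77784444 -0.01725808 -0.17950755]
```

```bash
python3 -m inch '[{"dx":0,"dy":0,"dz":0,"rx":0,"ry":0,"rz":0,"claw":50},{"dx":0,"dy":0,"dz":0,"rx":0,"ry":0,"rz":0,"claw":50},{"dx":0,"dy":0,"dz":0,"rx":0,"ry":0,"rz":0,"claw":50},{"dx":0,"dy":0,"dz":0,"rx":0,"ry":0,"rz":0,"claw":50},{"dx":0,"dy":0,"dz":-0.02,"rx":0,"ry":0,"rz":0,"claw":50},{"dx":0,"dy":0,"dz":-0.045,"rx":0,"ry":0,"rz":0,"claw":50},{"dx":0,"dy":0,"dz":-0.07,"rx":0,"ry":0,"rz":0,"claw":50},{"dx":0,"dy":0,"dz":-0.09,"rx":0,"ry":0,"rz":0,"claw":50},{"dx":0,"dy":0,"dz":-0.09,"rx":0,"ry":0,"rz":0,"claw":50},{"dx":0,"dy":0,"dz":-0.09,"rx":0,"ry":0,"rz":0,"claw":50}]' 40
cat > chk.py <<'E'
from h import *
for n in('top','scene'):
    c=get_image(n);A=pl(cloud(c)).reshape(-1,3)*1000;A=A[(c['depth']>0).ravel()]
    x,y,z=A.T;inn=(abs(x)<150)&(abs(y)<280)
    k=A[inn&(z>34)&(z<52)&(x>60)&(y<-25)&(y>-130)]
    if len(k)>8: f=np.polyfit(k[:,1],k[:,0],1);print(n,'arm theta',np.pi/2+np.arctan(-f[0]),k.min(0).round(),k.max(0).round())
    t=A[inn&(z>101)&(z<107)&(np.hypot(x-80,y)>40)]
    if len(t): print(n,'knob top',np.median(t,0).round(1),len(t))
E
python3 chk.py; python3 -c "
from h import *
go(w(1,-184.5),.2,-.1365)"
```

```text
time: 7.15
tcp_pos: [0.6055, -0.0338, 0.2201]
tcp_rot: [3.141, -0.0, 1.491]
wrist_force: [-0.3, 0.4, 0.1]
grip_width: 0.583
grasp_force: 0.0
top knob top [  -0.3 -184.   103.9] 59
scene arm theta 1.6532166847449141 [  76. -119.   34.] [ 97. -25.  52.]
scene knob top [   3.  -186.6  104. ] 114
t 7.2 d [-0.1795 -0.0884  0.0192] r [-2.000e-03  2.000e-03  2.073e+00] j [-0.06  0.34  1.69  0.    1.12  0.02]
```

```bash
python3 -m inch '[{"dx":-0.036,"dy":-0.018,"dz":0,"rx":0,"ry":0,"rz":0.02,"claw":60},{"dx":-0.072,"dy":-0.035,"dz":0,"rx":0,"ry":0,"rz":0.04,"claw":60},{"dx":-0.108,"dy":-0.053,"dz":0,"rx":0,"ry":0,"rz":0.06,"claw":60},{"dx":-0.144,"dy":-0.07,"dz":0,"rx":0,"ry":0,"rz":0.073,"claw":60},{"dx":-0.1795,"dy":-0.0885,"dz":0,"rx":0,"ry":0,"rz":0.073,"claw":60},{"dx":-0.1795,"dy":-0.0885,"dz":0.01,"rx":0,"ry":0,"rz":0.073,"claw":60},{"dx":-0.1795,"dy":-0.0885,"dz":0.03,"rx":0,"ry":0,"rz":0.073,"claw":60},{"dx":-0.1795,"dy":-0.0885,"dz":0.04,"rx":0,"ry":0,"rz":0.073,"claw":60},{"dx":-0.1795,"dy":-0.0885,"dz":0.04,"rx":0,"ry":0,"rz":0.073,"claw":60},{"dx":-0.1795,"dy":-0.0885,"dz":0.04,"rx":0,"ry":0,"rz":0.073,"claw":60}]' 25
python3 -c "
from h import *
go(w(1,-184.5),.1335,1.434)"
```

```text
time: 8.25
tcp_pos: [0.5032, -0.2053, 0.18]
tcp_rot: [-3.141, -0.0, 1.435]
wrist_force: [-0.1, 0.0, -0.4]
grip_width: 0.706
grasp_force: 0.0
t 8.2 d [-0.0006 -0.0007  0.0465] r [-0.001 -0.     0.001] j [-0.39  0.28  1.86  0.    1.   -0.25]
```

```bash
python3 -m inch '[{"dx":-0.0005,"dy":-0.0005,"dz":0.015,"rx":0,"ry":0,"rz":0,"claw":60},{"dx":-0.0005,"dy":-0.0005,"dz":0.03,"rx":0,"ry":0,"rz":0,"claw":60},{"dx":-0.0005,"dy":-0.0005,"dz":0.04,"rx":0,"ry":0,"rz":0,"claw":60},{"dx":-0.0005,"dy":-0.0005,"dz":0.046,"rx":0,"ry":0,"rz":0,"claw":60},{"dx":-0.0005,"dy":-0.0005,"dz":0.046,"rx":0,"ry":0,"rz":0,"claw":60},{"dx":-0.0005,"dy":-0.0005,"dz":0.046,"rx":0,"ry":0,"rz":0,"claw":36},{"dx":-0.0005,"dy":-0.0005,"dz":0.046,"rx":0,"ry":0,"rz":0,"claw":30},{"dx":-0.0005,"dy":-0.0005,"dz":0.046,"rx":0,"ry":0,"rz":0,"claw":20},{"dx":-0.0005,"dy":-0.0005,"dz":0.046,"rx":0,"ry":0,"rz":0,"claw":20},{"dx":-0.0005,"dy":-0.0005,"dz":0.046,"rx":0,"ry":0,"rz":0,"claw":20}]' 25
python3 -c "
from h import *
go(w(-12,-70),.1335,1.434);print(bot.state()['torque'],bot.state()['wrist_force'])"
```

```text
time: 9.25
tcp_pos: [0.5028, -0.2064, 0.1348]
tcp_rot: [3.141, 0.0, 1.434]
wrist_force: [-1.8, 0.4, 5.2]
grip_width: 0.317
grasp_force: 28.2
t 9.2 d [ 0.1151 -0.0135  0.0013] r [0.001 0.    0.   ] j [-0.39  0.34  1.89  0.    0.9  -0.26]
[0.05142837 0.00532521 0.04606437] [-1.82212413  0.36386624  5.21059864]
```

```bash
python3 -m inch '[{"dx":0.005,"dy":-0.0005,"dz":0,"rx":0,"ry":0,"rz":0,"claw":20},{"dx":0.015,"dy":-0.002,"dz":0,"rx":0,"ry":0,"rz":0,"claw":20},{"dx":0.028,"dy":-0.0035,"dz":0,"rx":0,"ry":0,"rz":0,"claw":20},{"dx":0.041,"dy":-0.005,"dz":0,"rx":0,"ry":0,"rz":0,"claw":20},{"dx":0.054,"dy":-0.0065,"dz":0,"rx":0,"ry":0,"rz":0,"claw":20},{"dx":0.067,"dy":-0.008,"dz":0,"rx":0,"ry":0,"rz":0,"claw":20},{"dx":0.08,"dy":-0.0095,"dz":0,"rx":0,"ry":0,"rz":0,"claw":20},{"dx":0.093,"dy":-0.011,"dz":0,"rx":0,"ry":0,"rz":0,"claw":20},{"dx":0.106,"dy":-0.0125,"dz":0,"rx":0,"ry":0,"rz":0,"claw":20},{"dx":0.117,"dy":-0.0135,"dz":0,"rx":0,"ry":0,"rz":0,"claw":20}]' 25
python3 -c "
from h import *
go(w(-12,50),.1345,1.434);print(bot.state()['torque'],bot.state()['wrist_force'])"
```

```text
time: 10.25
tcp_pos: [0.5055, -0.0879, 0.1349]
tcp_rot: [3.14, 0.001, 1.435]
wrist_force: [-0.6, -4.0, 5.1]
grip_width: 0.321
grasp_force: 28.2
t 10.2 d [ 0.1173 -0.      0.0003] r [0.002 0.001 0.001] j [-0.17  0.3   1.96 -0.    0.88 -0.04]
[-0.68635686 -0.21115306 -0.05446438] [-0.60686081 -3.9548572   5.07810011]
```

```bash
python3 -m inch '[{"dx":0.013,"dy":0,"dz":0,"rx":0,"ry":0,"rz":0,"claw":20},{"dx":0.026,"dy":0,"dz":0,"rx":0,"ry":0,"rz":0,"claw":20},{"dx":0.039,"dy":0,"dz":0,"rx":0,"ry":0,"rz":0,"claw":20},{"dx":0.052,"dy":0,"dz":0,"rx":0,"ry":0,"rz":0,"claw":20},{"dx":0.065,"dy":0,"dz":0,"rx":0,"ry":0,"rz":0,"claw":20},{"dx":0.078,"dy":0,"dz":0,"rx":0,"ry":0,"rz":0,"claw":20},{"dx":0.091,"dy":0,"dz":0,"rx":0,"ry":0,"rz":0,"claw":20},{"dx":0.104,"dy":0,"dz":0,"rx":0,"ry":0,"rz":0,"claw":20},{"dx":0.115,"dy":0,"dz":0,"rx":0,"ry":0,"rz":0,"claw":20},{"dx":0.118,"dy":0,"dz":0,"rx":0,"ry":0,"rz":0,"claw":20}]' 25
python3 -c "
from h import *
go(w(0,75),.1345,1.434);print(bot.state()['torque'],bot.state()['wrist_force'])"; python3 chk.py
```

```text
time: 11.25
tcp_pos: [0.5214, 0.0293, 0.1349]
tcp_rot: [3.141, 0.0, 1.435]
wrist_force: [0.6, -5.9, 6.2]
grip_width: 0.319
grasp_force: 28.3
t 11.2 d [0.024  0.0122 0.0004] r [0.001 0.001 0.002] j [ 0.05  0.31  1.94 -0.    0.89  0.19]
[-0.91273402 -0.07918068 -0.01464425] [ 0.59664079 -5.92350346  6.21708685]
top arm theta 1.6065427735889617 [  75. -116.   35.] [ 96. -34.  52.]
scene arm theta 1.6543110001373942 [  74. -120.   34.] [ 97. -26.  52.]
scene knob top [-14.   44.4 104.1] 89
```

```bash
python3 -m inch '[{"dx":0.004,"dy":0.002,"dz":0,"rx":0,"ry":0,"rz":0,"claw":20},{"dx":0.008,"dy":0.004,"dz":0,"rx":0,"ry":0,"rz":0,"claw":20},{"dx":0.012,"dy":0.006,"dz":0,"rx":0,"ry":0,"rz":0,"claw":20},{"dx":0.016,"dy":0.008,"dz":0,"rx":0,"ry":0,"rz":0,"claw":20},{"dx":0.019,"dy":0.01,"dz":0,"rx":0,"ry":0,"rz":0,"claw":20},{"dx":0.022,"dy":0.012,"dz":0,"rx":0,"ry":0,"rz":0,"claw":20},{"dx":0.024,"dy":0.012,"dz":0,"rx":0,"ry":0,"rz":0,"claw":20},{"dx":0.026,"dy":0.012,"dz":0,"rx":0,"ry":0,"rz":0,"claw":20},{"dx":0.028,"dy":0.012,"dz":0,"rx":0,"ry":0,"rz":0,"claw":20},{"dx":0.03,"dy":0.012,"dz":0,"rx":0,"ry":0,"rz":0,"claw":20}]' 25
python3 -c "
from h import *
go(w(0,100),.1345,1.434);print(bot.state()['torque'],bot.state()['wrist_force'])"
```

```text
time: 12.35
tcp_pos: [0.5371, 0.0565, 0.1349]
tcp_rot: [3.141, 0.001, 1.435]
wrist_force: [-0.8, -5.7, 8.7]
grip_width: 0.321
grasp_force: 28.5
t 12.3 d [0.02   0.0003 0.0004] r [0.001 0.001 0.001] j [ 0.1   0.34  1.9  -0.    0.9   0.24]
[-0.93938634 -0.05479035 -0.12998409] [-0.77121927 -5.66387561  8.67929736]
```

```bash
python3 -m inch '[{"dx":0.0006,"dy":0,"dz":-0.0003,"rx":0,"ry":0,"rz":0,"claw":20},{"dx":0.0012,"dy":0,"dz":-0.0003,"rx":0,"ry":0,"rz":0,"claw":20},{"dx":0.0018,"dy":0,"dz":-0.0003,"rx":0,"ry":0,"rz":0,"claw":20},{"dx":0.0024,"dy":0,"dz":-0.0003,"rx":0,"ry":0,"rz":0,"claw":20},{"dx":0.003,"dy":0,"dz":-0.0003,"rx":0,"ry":0,"rz":0,"claw":20},{"dx":0.0036,"dy":0,"dz":-0.0003,"rx":0,"ry":0,"rz":0,"claw":20},{"dx":0.0042,"dy":0,"dz":-0.0003,"rx":0,"ry":0,"rz":0,"claw":20},{"dx":0.0048,"dy":0,"dz":-0.0003,"rx":0,"ry":0,"rz":0,"claw":20},{"dx":0.0054,"dy":0,"dz":-0.0003,"rx":0,"ry":0,"rz":0,"claw":20},{"dx":0.006,"dy":0,"dz":-0.0003,"rx":0,"ry":0,"rz":0,"claw":20}]' 25
python3 -c "
from h import *
go(w(0,100),.1345,1.434);print(bot.state()['torque'],bot.state()['wrist_force'])"
```

```text
time: 13.35
tcp_pos: [0.5378, 0.0624, 0.1349]
tcp_rot: [3.141, 0.001, 1.434]
wrist_force: [-0.2, -3.7, 3.6]
grip_width: 0.316
grasp_force: 28.0
t 13.3 d [0.0141 0.0004 0.0004] r [0.    0.001 0.001] j [ 0.11  0.34  1.9  -0.    0.9   0.25]
[-0.64248536 -0.05601629 -0.09536139] [-0.21208035 -3.65433741  3.55574671]
```

```bash
python3 -m inch '[{"dx":0.0004,"dy":0,"dz":0,"rx":0,"ry":0,"rz":0,"claw":20},{"dx":0.0008,"dy":0,"dz":0,"rx":0,"ry":0,"rz":0,"claw":20},{"dx":0.0012,"dy":0,"dz":0,"rx":0,"ry":0,"rz":0,"claw":20},{"dx":0.0016,"dy":0,"dz":0,"rx":0,"ry":0,"rz":0,"claw":20},{"dx":0.002,"dy":0,"dz":0,"rx":0,"ry":0,"rz":0,"claw":20},{"dx":0.0024,"dy":0,"dz":0,"rx":0,"ry":0,"rz":0,"claw":20},{"dx":0.0028,"dy":0,"dz":0,"rx":0,"ry":0,"rz":0,"claw":20},{"dx":0.0032,"dy":0,"dz":0,"rx":0,"ry":0,"rz":0,"claw":20},{"dx":0.0036,"dy":0,"dz":0,"rx":0,"ry":0,"rz":0,"claw":20},{"dx":0.004,"dy":0,"dz":0,"rx":0,"ry":0,"rz":0,"claw":20}]' 25
python3 -c "
from h import *
go(w(0,100),.1345,1.434);print(bot.state()['torque'],bot.state()['wrist_force'])"
```

```text
time: 14.35
tcp_pos: [0.5383, 0.0663, 0.1349]
tcp_rot: [3.142, 0.001, 1.434]
wrist_force: [-1.6, -5.3, 9.3]
grip_width: 0.318
grasp_force: 28.5
t 14.3 d [0.0101 0.0005 0.0004] r [0.    0.001 0.001] j [ 0.12  0.34  1.9  -0.    0.9   0.26]
[-1.01068392  0.11034151 -0.06078583] [-1.60726808 -5.26651577  9.28383938]
```

```bash
python3 -m inch '[{"dx":0.0003,"dy":0,"dz":-0.0003,"rx":0,"ry":0,"rz":0,"claw":20},{"dx":0.0006,"dy":0,"dz":-0.0003,"rx":0,"ry":0,"rz":0,"claw":20},{"dx":0.001,"dy":0,"dz":-0.0003,"rx":0,"ry":0,"rz":0,"claw":20},{"dx":0.0013,"dy":0,"dz":-0.0003,"rx":0,"ry":0,"rz":0,"claw":20},{"dx":0.0016,"dy":0,"dz":-0.0003,"rx":0,"ry":0,"rz":0,"claw":20},{"dx":0.002,"dy":0,"dz":-0.0003,"rx":0,"ry":0,"rz":0,"claw":20},{"dx":0.0023,"dy":0,"dz":-0.0003,"rx":0,"ry":0,"rz":0,"claw":20},{"dx":0.0026,"dy":0,"dz":-0.0003,"rx":0,"ry":0,"rz":0,"claw":20},{"dx":0.003,"dy":0,"dz":-0.0003,"rx":0,"ry":0,"rz":0,"claw":20},{"dx":0.0033,"dy":0,"dz":-0.0003,"rx":0,"ry":0,"rz":0,"claw":20}]' 25
python3 -c "
from h import *
go(w(0,100),.1345,1.434);print(bot.state()['torque'],bot.state()['wrist_force'])"
```

```text
time: 15.35
tcp_pos: [0.5387, 0.0696, 0.1349]
tcp_rot: [-3.141, 0.0, 1.434]
wrist_force: [-1.6, -5.0, 8.8]
grip_width: 0.32
grasp_force: 28.3
t 15.3 d [0.0068 0.0005 0.0004] r [-0.  0.  0.] j [ 0.13  0.34  1.89 -0.    0.91  0.26]
[-0.77427319  0.03326391 -0.05504234] [-1.56708962 -5.00546092  8.81997228]
```

```bash
python3 -m inch '[{"dx":0.0003,"dy":0,"dz":-0.0003,"rx":0,"ry":0,"rz":0,"claw":20},{"dx":0.0006,"dy":0,"dz":-0.0003,"rx":0,"ry":0,"rz":0,"claw":20},{"dx":0.001,"dy":0,"dz":-0.0003,"rx":0,"ry":0,"rz":0,"claw":20},{"dx":0.0013,"dy":0,"dz":-0.0003,"rx":0,"ry":0,"rz":0,"claw":20},{"dx":0.0016,"dy":0,"dz":-0.0003,"rx":0,"ry":0,"rz":0,"claw":20},{"dx":0.002,"dy":0,"dz":-0.0003,"rx":0,"ry":0,"rz":0,"claw":20},{"dx":0.0023,"dy":0,"dz":-0.0003,"rx":0,"ry":0,"rz":0,"claw":20},{"dx":0.0026,"dy":0,"dz":-0.0003,"rx":0,"ry":0,"rz":0,"claw":20},{"dx":0.003,"dy":0,"dz":-0.0003,"rx":0,"ry":0,"rz":0,"claw":20},{"dx":0.003,"dy":0,"dz":-0.0003,"rx":0,"ry":0,"rz":0,"claw":20}]' 25
python3 -c "
from h import *
go(w(0,100),.1345,1.434);print(bot.state()['torque'],bot.state()['wrist_force'])"
```

```text
time: 16.35
tcp_pos: [0.5392, 0.0728, 0.135]
tcp_rot: [-3.141, -0.0, 1.434]
wrist_force: [-1.0, 0.2, -1.9]
grip_width: 0.318
grasp_force: 27.4
t 16.4 d [0.0036 0.0004 0.0005] r [-0. -0.  0.] j [0.13 0.34 1.89 0.   0.91 0.27]
[-0.15509444 -0.07529805 -0.03196543] [-1.01026872  0.16094617 -1.89974613]
```

```bash
python3 -m inch '[{"dx":0.0003,"dy":0,"dz":0,"rx":0,"ry":0,"rz":0,"claw":20},{"dx":0.0006,"dy":0,"dz":0,"rx":0,"ry":0,"rz":0,"claw":20},{"dx":0.001,"dy":0,"dz":0,"rx":0,"ry":0,"rz":0,"claw":20},{"dx":0.0013,"dy":0,"dz":0,"rx":0,"ry":0,"rz":0,"claw":20},{"dx":0.0016,"dy":0,"dz":0,"rx":0,"ry":0,"rz":0,"claw":20},{"dx":0.0018,"dy":0,"dz":0,"rx":0,"ry":0,"rz":0,"claw":20},{"dx":0.002,"dy":0,"dz":0,"rx":0,"ry":0,"rz":0,"claw":20},{"dx":0.002,"dy":0,"dz":0,"rx":0,"ry":0,"rz":0,"claw":20},{"dx":0.002,"dy":0,"dz":0,"rx":0,"ry":0,"rz":0,"claw":20},{"dx":0.002,"dy":0,"dz":0,"rx":0,"ry":0,"rz":0,"claw":20}]' 25
python3 -c "
from h import *
go(w(0,100),.1345,1.434);print(bot.state()['torque'],bot.state()['wrist_force'])"
```

```text
time: 17.35
tcp_pos: [0.5395, 0.0746, 0.1351]
tcp_rot: [-3.141, -0.0, 1.434]
wrist_force: [-0.7, -0.1, -5.3]
grip_width: 0.317
grasp_force: 27.2
t 17.4 d [0.0017 0.0003 0.0006] r [-0. -0.  0.] j [0.13 0.34 1.89 0.   0.91 0.27]
[-0.01231594 -0.0622854  -0.01935053] [-0.66441334 -0.06865095 -5.27250554]
```

The wrist now carries some of the pot's weight, so I ease it back down before continuing.

```bash
python3 -m inch '[{"dx":0,"dy":0,"dz":0.0003,"rx":0,"ry":0,"rz":0,"claw":20},{"dx":0,"dy":0,"dz":0.0004,"rx":0,"ry":0,"rz":0,"claw":20},{"dx":0.0003,"dy":0,"dz":0.0004,"rx":0,"ry":0,"rz":0,"claw":20},{"dx":0.0006,"dy":0,"dz":0.0004,"rx":0,"ry":0,"rz":0,"claw":20},{"dx":0.0009,"dy":0,"dz":0.0004,"rx":0,"ry":0,"rz":0,"claw":20},{"dx":0.0012,"dy":0,"dz":0.0004,"rx":0,"ry":0,"rz":0,"claw":20},{"dx":0.0015,"dy":0,"dz":0.0004,"rx":0,"ry":0,"rz":0,"claw":20},{"dx":0.0018,"dy":0,"dz":0.0004,"rx":0,"ry":0,"rz":0,"claw":20},{"dx":0.002,"dy":0,"dz":0.0004,"rx":0,"ry":0,"rz":0,"claw":20},{"dx":0.002,"dy":0,"dz":0.0004,"rx":0,"ry":0,"rz":0,"claw":20}]' 25
python3 -c "
from h import *
go(w(0,100),.1345,1.434);print(bot.state()['torque'],bot.state()['wrist_force'])"
```

```text
time: 18.35
tcp_pos: [0.5401, 0.0766, 0.1349]
tcp_rot: [3.141, -0.0, 1.434]
wrist_force: [-0.9, -2.7, 1.3]
grip_width: 0.319
grasp_force: 27.8
t 18.4 d [-0.0003  0.      0.0004] r [ 0.001 -0.     0.   ] j [ 0.14  0.35  1.89 -0.    0.91  0.27]
[-0.38719585 -0.14311283 -0.03727389] [-0.89582461 -2.69340277  1.32025684]
```

```bash
python3 -m inch '[{"dx":0.0003,"dy":0,"dz":0,"rx":0,"ry":0,"rz":0,"claw":20},{"dx":0.0006,"dy":0,"dz":0,"rx":0,"ry":0,"rz":0,"claw":20},{"dx":0.001,"dy":0,"dz":0,"rx":0,"ry":0,"rz":0,"claw":20},{"dx":0.0013,"dy":0,"dz":0,"rx":0,"ry":0,"rz":0,"claw":20},{"dx":0.0016,"dy":0,"dz":0,"rx":0,"ry":0,"rz":0,"claw":20},{"dx":0.0019,"dy":0,"dz":0,"rx":0,"ry":0,"rz":0,"claw":20},{"dx":0.0022,"dy":0,"dz":0,"rx":0,"ry":0,"rz":0,"claw":20},{"dx":0.0025,"dy":0,"dz":0,"rx":0,"ry":0,"rz":0,"claw":20},{"dx":0.0028,"dy":0,"dz":0,"rx":0,"ry":0,"rz":0,"claw":20},{"dx":0.003,"dy":0,"dz":0,"rx":0,"ry":0,"rz":0,"claw":20}]' 25
python3 -c "
from h import *
go(w(0,100),.1345,1.434);print(bot.state()['torque'],bot.state()['wrist_force'])"
```

```text
time: 19.35
tcp_pos: [0.5404, 0.0795, 0.1349]
tcp_rot: [3.141, 0.0, 1.434]
wrist_force: [-1.2, -3.0, 6.7]
grip_width: 0.321
grasp_force: 28.2
t 19.4 d [-0.0032  0.0002  0.0004] r [0. 0. 0.] j [ 0.14  0.35  1.89 -0.    0.91  0.28]
[-0.70899737 -0.04969076 -0.02221633] [-1.23153669 -3.04575045  6.71052996]
```

```bash
python3 -m inch '[{"dx":0.0003,"dy":0,"dz":0,"rx":0,"ry":0,"rz":0,"claw":20},{"dx":0.0006,"dy":0,"dz":0,"rx":0,"ry":0,"rz":0,"claw":20},{"dx":0.0009,"dy":0,"dz":0,"rx":0,"ry":0,"rz":0,"claw":20},{"dx":0.0012,"dy":0,"dz":0,"rx":0,"ry":0,"rz":0,"claw":20},{"dx":0.0014,"dy":0,"dz":0,"rx":0,"ry":0,"rz":0,"claw":20},{"dx":0.0016,"dy":0,"dz":0,"rx":0,"ry":0,"rz":0,"claw":20},{"dx":0.0018,"dy":0,"dz":0,"rx":0,"ry":0,"rz":0,"claw":20},{"dx":0.002,"dy":0,"dz":0,"rx":0,"ry":0,"rz":0,"claw":20},{"dx":0.002,"dy":0,"dz":0,"rx":0,"ry":0,"rz":0,"claw":20},{"dx":0.002,"dy":0,"dz":0,"rx":0,"ry":0,"rz":0,"claw":20}]' 25
python3 -c "
from h import *
go(w(0,100),.1345,1.434);print(bot.state()['torque'],bot.state()['wrist_force'])"
```

```text
time: 20.35
tcp_pos: [0.5406, 0.0815, 0.1349]
tcp_rot: [3.141, 0.0, 1.434]
wrist_force: [-1.5, -3.8, 6.5]
grip_width: 0.318
grasp_force: 28.3
t 20.4 d [-0.0053  0.0002  0.0004] r [0. 0. 0.] j [ 0.15  0.35  1.89 -0.    0.91  0.28]
[-0.68119712 -0.02562473 -0.03797641] [-1.45257668 -3.7511664   6.50499104]
```

```bash
python3 -m inch '[{"dx":0.0003,"dy":0,"dz":0,"rx":0,"ry":0,"rz":0,"claw":20},{"dx":0.0006,"dy":0,"dz":0,"rx":0,"ry":0,"rz":0,"claw":20},{"dx":0.0009,"dy":0,"dz":0,"rx":0,"ry":0,"rz":0,"claw":20},{"dx":0.0012,"dy":0,"dz":0,"rx":0,"ry":0,"rz":0,"claw":20},{"dx":0.0014,"dy":0,"dz":0,"rx":0,"ry":0,"rz":0,"claw":20},{"dx":0.0016,"dy":0,"dz":0,"rx":0,"ry":0,"rz":0,"claw":20},{"dx":0.0018,"dy":0,"dz":0,"rx":0,"ry":0,"rz":0,"claw":20},{"dx":0.002,"dy":0,"dz":0,"rx":0,"ry":0,"rz":0,"claw":20},{"dx":0.002,"dy":0,"dz":0,"rx":0,"ry":0,"rz":0,"claw":20},{"dx":0.002,"dy":0,"dz":0,"rx":0,"ry":0,"rz":0,"claw":20}]' 25
python3 -c "
from h import *
go(w(0,100),.1345,1.434);print(bot.state()['torque'],bot.state()['wrist_force'])"; python3 chk.py
```

```text
time: 21.35
tcp_pos: [0.5409, 0.0835, 0.1349]
tcp_rot: [3.141, -0.0, 1.434]
wrist_force: [-2.0, -4.4, 6.7]
grip_width: 0.32
grasp_force: 28.3
t 21.4 d [-0.0073  0.0002  0.0004] r [ 0. -0.  0.] j [0.15 0.35 1.89 0.   0.91 0.29]
[-0.66560571 -0.03607229 -0.10624176] [-1.98243414 -4.44578952  6.71179061]
top arm theta 1.6195603202798974 [  73. -115.   34.] [ 96. -25.  52.]
scene arm theta 1.654473875278762 [  75. -119.   34.] [ 97. -25.  52.]
scene knob top [ -0. 101. 104.] 94
```

```bash
python3 -m inch '[{"dx":0.0003,"dy":0,"dz":0,"rx":0,"ry":0,"rz":0,"claw":20},{"dx":0.0006,"dy":0,"dz":0,"rx":0,"ry":0,"rz":0,"claw":20},{"dx":0.0009,"dy":0,"dz":0,"rx":0,"ry":0,"rz":0,"claw":20},{"dx":0.0012,"dy":0,"dz":0,"rx":0,"ry":0,"rz":0,"claw":20},{"dx":0.0014,"dy":0,"dz":0,"rx":0,"ry":0,"rz":0,"claw":20},{"dx":0.0016,"dy":0,"dz":0,"rx":0,"ry":0,"rz":0,"claw":20},{"dx":0.0018,"dy":0,"dz":0,"rx":0,"ry":0,"rz":0,"claw":20},{"dx":0.002,"dy":0,"dz":0,"rx":0,"ry":0,"rz":0,"claw":20},{"dx":0.002,"dy":0,"dz":0,"rx":0,"ry":0,"rz":0,"claw":20},{"dx":0.002,"dy":0,"dz":0,"rx":0,"ry":0,"rz":0,"claw":20}]' 25
python3 - <<'E'
from h import *
go(w(0,100),.1345,1.434);print(bot.state()['torque'],bot.state()['wrist_force'])
c=get_image('scene');cv2.imwrite('pics/g2.png',cv2.resize(c['frame'][180:310,300:470,::-1],None,fx=4.5,fy=4.5,interpolation=cv2.INTER_CUBIC))
E
```

```text
time: 22.45
tcp_pos: [0.5412, 0.0855, 0.1349]
tcp_rot: [3.141, -0.0, 1.434]
wrist_force: [-0.1, -3.6, 5.9]
grip_width: 0.324
grasp_force: 28.3
t 22.4 d [-0.0093  0.0002  0.0004] r [ 0. -0.  0.] j [0.15 0.35 1.88 0.   0.91 0.29]
[-0.72879338 -0.02461291 -0.02727263] [-0.14036982 -3.58030768  5.92851121]
```

View pics/g2.png

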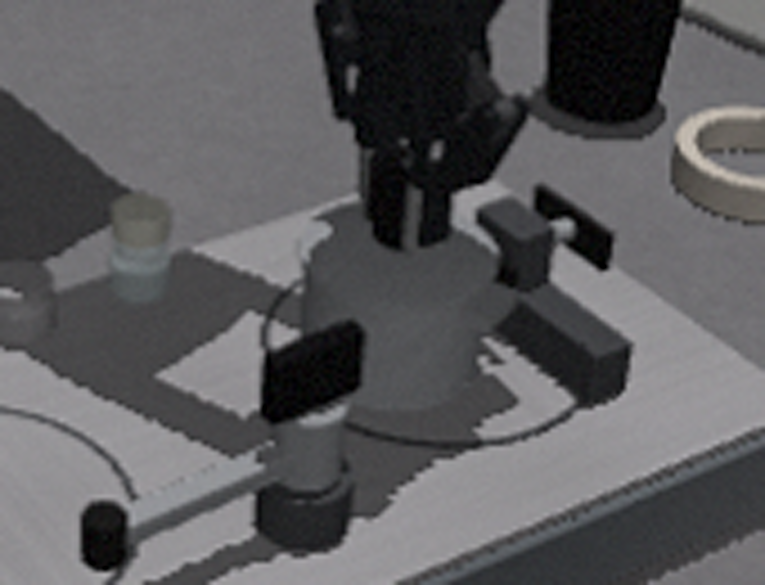

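The crop shows the pot at (400,310) close to the stop tower at (515,245), with its bumper hidden behind the lid. The arm is parked at lower left. I keep feeling for contact.

```bash
python3 -m inch '[{"dx":0.0003,"dy":0,"dz":0,"rx":0,"ry":0,"rz":0,"claw":20},{"dx":0.0006,"dy":0,"dz":0,"rx":0,"ry":0,"rz":0,"claw":20},{"dx":0.0009,"dy":0,"dz":0,"rx":0,"ry":0,"rz":0,"claw":20},{"dx":0.0012,"dy":0,"dz":0,"rx":0,"ry":0,"rz":0,"claw":20},{"dx":0.0014,"dy":0,"dz":0,"rx":0,"ry":0,"rz":0,"claw":20},{"dx":0.0016,"dy":0,"dz":0,"rx":0,"ry":0,"rz":0,"claw":20},{"dx":0.0018,"dy":0,"dz":0,"rx":0,"ry":0,"rz":0,"claw":20},{"dx":0.002,"dy":0,"dz":0,"rx":0,"ry":0,"rz":0,"claw":20},{"dx":0.002,"dy":0,"dz":0,"rx":0,"ry":0,"rz":0,"claw":20},{"dx":0.002,"dy":0,"dz":0,"rx":0,"ry":0,"rz":0,"claw":20}]' 25
python3 -c "
from h import *
go(w(0,100),.1345,1.434);print(bot.state()['torque'],bot.state()['wrist_force'])"
```

```text
time: 23.5
tcp_pos: [0.5414, 0.0869, 0.135]
tcp_rot: [3.141, 0.001, 1.434]
wrist_force: [-1.4, -6.9, 7.9]
grip_width: 0.314
grasp_force: 28.4
t 23.5 d [-0.0107  0.0002  0.0005] r [0.    0.001 0.001] j [ 0.16  0.35  1.88 -0.    0.91  0.29]
[-1.31103718  0.10981064 -0.08542046] [-1.3563348  -6.89732564  7.90170909]
```

```bash
python3 -m inch '[{"dx":0.0002,"dy":0,"dz":0,"rx":0,"ry":0,"rz":0,"claw":20},{"dx":0.0004,"dy":0,"dz":0,"rx":0,"ry":0,"rz":0,"claw":20},{"dx":0.0006,"dy":0,"dz":0,"rx":0,"ry":0,"rz":0,"claw":20},{"dx":0.0008,"dy":0,"dz":0,"rx":0,"ry":0,"rz":0,"claw":20},{"dx":0.0008,"dy":0,"dz":0,"rx":0,"ry":0,"rz":0,"claw":20},{"dx":0.0008,"dy":0,"dz":0,"rx":0,"ry":0,"rz":0,"claw":20},{"dx":0.0008,"dy":0,"dz":0,"rx":0,"ry":0,"rz":0,"claw":20},{"dx":0.0008,"dy":0,"dz":0,"rx":0,"ry":0,"rz":0,"claw":20},{"dx":0.0008,"dy":0,"dz":0,"rx":0,"ry":0,"rz":0,"claw":20},{"dx":0.0008,"dy":0,"dz":0,"rx":0,"ry":0,"rz":0,"claw":20}]' 25
python3 -c "
from h import *
go(w(0,100),.1345,1.434);print(bot.state()['torque'],bot.state()['wrist_force'])"
```

```text
time: 24.5
tcp_pos: [0.5414, 0.0871, 0.135]
tcp_rot: [3.141, 0.002, 1.435]
wrist_force: [-1.6, -11.8, 8.7]
grip_width: 0.316
grasp_force: 28.5
t 24.5 d [-0.0109  0.0002  0.0006] r [0.    0.002 0.001] j [ 0.16  0.35  1.88 -0.    0.91  0.3 ]
[-1.81535151  0.17035768 -0.03276383] [ -1.63619167 -11.81797201   8.6607641 ]
```

Contact is clear: Fy jumps to -12 N with no advance, at about plate y = 110.7 mm. I relax the push and release.

```bash
python3 -m inch '[{"dx":-0.0004,"dy":0,"dz":0,"rx":0,"ry":0,"rz":0,"claw":20},{"dx":-0.0008,"dy":0,"dz":0,"rx":0,"ry":0,"rz":0,"claw":20},{"dx":-0.0008,"dy":0,"dz":0,"rx":0,"ry":0,"rz":0,"claw":20},{"dx":-0.0008,"dy":0,"dz":0,"rx":0,"ry":0,"rz":0,"claw":31},{"dx":-0.0008,"dy":0,"dz":0,"rx":0,"ry":0,"rz":0,"claw":36},{"dx":-0.0008,"dy":0,"dz":0,"rx":0,"ry":0,"rz":0,"claw":50},{"dx":-0.0008,"dy":0,"dz":0,"rx":0,"ry":0,"rz":0,"claw":50},{"dx":-0.0008,"dy":0,"dz":0,"rx":0,"ry":0,"rz":0,"claw":50},{"dx":-0.0008,"dy":0,"dz":-0.03,"rx":0,"ry":0,"rz":0,"claw":50},{"dx":-0.0008,"dy":0,"dz":-0.06,"rx":0,"ry":0,"rz":0,"claw":50}]' 25
python3 -m inch '[{"dx":0,"dy":0,"dz":-0.03,"rx":0,"ry":0,"rz":0,"claw":50},{"dx":-0.02,"dy":0.015,"dz":-0.03,"rx":0,"ry":0,"rz":0,"claw":50},{"dx":-0.05,"dy":0.035,"dz":-0.03,"rx":0,"ry":0,"rz":0,"claw":50},{"dx":-0.08,"dy":0.055,"dz":-0.03,"rx":0,"ry":0,"rz":0,"claw":50},{"dx":-0.11,"dy":0.08,"dz":-0.03,"rx":0,"ry":0,"rz":-0.07,"claw":50},{"dx":-0.11,"dy":0.08,"dz":-0.03,"rx":0,"ry":0,"rz":-0.07,"claw":50},{"dx":-0.11,"dy":0.08,"dz":-0.03,"rx":0,"ry":0,"rz":-0.07,"claw":50},{"dx":-0.11,"dy":0.08,"dz":-0.03,"rx":0,"ry":0,"rz":-0.07,"claw":50},{"dx":-0.11,"dy":0.08,"dz":-0.03,"rx":0,"ry":0,"rz":-0.07,"claw":50},{"dx":-0.11,"dy":0.08,"dz":-0.03,"rx":0,"ry":0,"rz":-0.07,"claw":50}]' 60
python3 -c "
from h import *
go([.606,-.0346],.1305,1.49)";python3 chk.py
```

```text
time: 25.5
tcp_pos: [0.5406, 0.0875, 0.1947]
tcp_rot: [-3.139, 0.001, 1.434]
wrist_force: [1.0, 0.7, 0.5]
grip_width: 0.583
grasp_force: 0.0
time: 26.5
tcp_pos: [0.6053, -0.0315, 0.2249]
tcp_rot: [-3.142, -0.0, 1.49]
wrist_force: [0.2, -0.4, -0.5]
grip_width: 0.585
grasp_force: 0.0
t 26.5 d [-0.003   0.001   0.0944] r [-0. -0.  0.] j [-0.05  0.33  1.68  0.    1.13  0.03]
top knob top [ -2.5 109.4 104.7] 46
scene arm theta 1.6603988189815724 [  76. -119.   34.] [ 97. -25.  52.]
scene knob top [  6.7 113.  104. ] 36
```

```bash
python3 -m inch '[{"dx":-0.003,"dy":0.001,"dz":0.02,"rx":0,"ry":0,"rz":0,"claw":50},{"dx":-0.003,"dy":0.001,"dz":0.04,"rx":0,"ry":0,"rz":0,"claw":50},{"dx":-0.003,"dy":0.001,"dz":0.06,"rx":0,"ry":0,"rz":0,"claw":50},{"dx":-0.003,"dy":0.001,"dz":0.08,"rx":0,"ry":0,"rz":0,"claw":50},{"dx":-0.003,"dy":0.001,"dz":0.094,"rx":0,"ry":0,"rz":0,"claw":50},{"dx":-0.003,"dy":0.001,"dz":0.094,"rx":0,"ry":0,"rz":0,"claw":50},{"dx":-0.003,"dy":0.001,"dz":0.094,"rx":0,"ry":0,"rz":0,"claw":20},{"dx":-0.003,"dy":0.001,"dz":0.094,"rx":0,"ry":0,"rz":0,"claw":5},{"dx":-0.003,"dy":0.001,"dz":0.094,"rx":0,"ry":0,"rz":0,"claw":5},{"dx":-0.003,"dy":0.001,"dz":0.094,"rx":0,"ry":0,"rz":0,"claw":5}]' 70
python3 -c "
from h import *
go([.606,-.0346],.1305,1.49);print(bot.state()['torque'],bot.state()['wrist_force'])"
```

```text
time: 27.6
tcp_pos: [0.606, -0.0354, 0.1321]
tcp_rot: [-3.141, -0.0, 1.489]
wrist_force: [-5.4, 0.4, 6.7]
grip_width: 0.126
grasp_force: 69.1
t 27.6 d [ 0.0008 -0.0001  0.0016] r [-0.    -0.    -0.001] j [-0.06  0.43  1.76  0.    0.95  0.02]
[0.13876452 0.71686181 0.13917517] [-5.39144457  0.40479401  6.68229282]
```

```bash
python3 -m inch '[{"dx":0,"dy":0,"dz":0,"rx":0,"ry":0,"rz":0.1,"claw":5},{"dx":0,"dy":0,"dz":0,"rx":0,"ry":0,"rz":0.2,"claw":5},{"dx":0,"dy":0,"dz":0,"rx":0,"ry":0,"rz":0.3,"claw":5},{"dx":0,"dy":0,"dz":0,"rx":0,"ry":0,"rz":0.4,"claw":5},{"dx":0,"dy":0,"dz":0,"rx":0,"ry":0,"rz":0.5,"claw":5},{"dx":0,"dy":0,"dz":0,"rx":0,"ry":0,"rz":0.6,"claw":5},{"dx":0,"dy":0,"dz":0,"rx":0,"ry":0,"rz":0.7,"claw":5},{"dx":0,"dy":0,"dz":0,"rx":0,"ry":0,"rz":0.8,"claw":5},{"dx":0,"dy":0,"dz":0,"rx":0,"ry":0,"rz":0.9,"claw":5},{"dx":0,"dy":0,"dz":0,"rx":0,"ry":0,"rz":1,"claw":5}]' 70
python3 -m inch '[{"dx":0,"dy":0,"dz":0,"rx":0,"ry":0,"rz":0.1,"claw":5},{"dx":0,"dy":0,"dz":0,"rx":0,"ry":0,"rz":0.2,"claw":5},{"dx":0,"dy":0,"dz":0,"rx":0,"ry":0,"rz":0.3,"claw":5},{"dx":0,"dy":0,"dz":0,"rx":0,"ry":0,"rz":0.4,"claw":5},{"dx":0,"dy":0,"dz":0,"rx":0,"ry":0,"rz":0.5,"claw":5},{"dx":0,"dy":0,"dz":0,"rx":0,"ry":0,"rz":0.6,"claw":5},{"dx":0,"dy":0,"dz":0,"rx":0,"ry":0,"rz":0.7,"claw":5},{"dx":0,"dy":0,"dz":0,"rx":0,"ry":0,"rz":0.8,"claw":5},{"dx":0,"dy":0,"dz":0,"rx":0,"ry":0,"rz":0.9,"claw":5},{"dx":0,"dy":0,"dz":0,"rx":0,"ry":0,"rz":1,"claw":5}]' 70
python3 -c "
from h import *
go([.606,-.0346],.1305,-.69);print(bot.state()['torque'],bot.state()['wrist_force'])"
```

```text
time: 28.6
tcp_pos: [0.6052, -0.035, 0.1321]
tcp_rot: [-3.14, 0.001, 0.701]
wrist_force: [-9.3, 3.0, 9.2]
grip_width: 0.127
grasp_force: 69.5
time: 29.6
tcp_pos: [0.6049, -0.0342, 0.1321]
tcp_rot: [-3.14, 0.003, -0.085]
wrist_force: [-9.5, 8.2, 11.0]
grip_width: 0.126
grasp_force: 69.7
t 29.6 d [0.0012 0.0003 0.0015] r [-0.001  0.004  0.77 ] j [-0.06  0.43  1.76  0.    0.95  1.59]
[1.08686866 1.38153919 0.14295384] [-9.53352119  8.19688099 10.99355015]
```

```bash
python3 -m inch '[{"dx":0.0005,"dy":0,"dz":0,"rx":0,"ry":0,"rz":0.1,"claw":5},{"dx":0.001,"dy":0,"dz":0,"rx":0,"ry":0,"rz":0.2,"claw":5},{"dx":0.001,"dy":0,"dz":0,"rx":0,"ry":0,"rz":0.3,"claw":5},{"dx":0.001,"dy":0,"dz":0,"rx":0,"ry":0,"rz":0.38,"claw":5},{"dx":0.001,"dy":0,"dz":0,"rx":0,"ry":0,"rz":0.44,"claw":5},{"dx":0.001,"dy":0,"dz":0,"rx":0,"ry":0,"rz":0.5,"claw":5},{"dx":0.001,"dy":0,"dz":0,"rx":0,"ry":0,"rz":0.54,"claw":5},{"dx":0.001,"dy":0,"dz":0,"rx":0,"ry":0,"rz":0.58,"claw":5},{"dx":0.001,"dy":0,"dz":0,"rx":0,"ry":0,"rz":0.61,"claw":5},{"dx":0.001,"dy":0,"dz":0,"rx":0,"ry":0,"rz":0.64,"claw":5}]' 70
python3 -c "
from h import *
go([.606,-.0346],.1305,-.69);print(bot.state()['torque'],bot.state()['wrist_force'])"
```

```text
time: 30.6
tcp_pos: [0.6051, -0.0336, 0.132]
tcp_rot: [-3.142, 0.005, -0.585]
wrist_force: [-12.8, 10.7, 12.7]
grip_width: 0.128
grasp_force: 70.1
t 30.6 d [0.0013 0.0003 0.0015] r [0.    0.006 0.133] j [-0.06  0.43  1.76  0.    0.96  2.09]
[1.49528828 1.77554214 0.17624524] [-12.83007479  10.67627984  12.72965991]
```

```bash
python3 -m inch '[{"dx":-0.001,"dy":0,"dz":0,"rx":0,"ry":0,"rz":0.02,"claw":5},{"dx":-0.002,"dy":0,"dz":0,"rx":0,"ry":0,"rz":0.04,"claw":5},{"dx":-0.002,"dy":0,"dz":0,"rx":0,"ry":0,"rz":0.06,"claw":5},{"dx":-0.002,"dy":0,"dz":0,"rx":0,"ry":0,"rz":0.08,"claw":5},{"dx":-0.002,"dy":0,"dz":0,"rx":0,"ry":0,"rz":0.09,"claw":5},{"dx":-0.002,"dy":0,"dz":0,"rx":0,"ry":0,"rz":0.1,"claw":5},{"dx":-0.002,"dy":0,"dz":0,"rx":0,"ry":0,"rz":0.11,"claw":5},{"dx":-0.002,"dy":0,"dz":0,"rx":0,"ry":0,"rz":0.12,"claw":5},{"dx":-0.002,"dy":0,"dz":0,"rx":0,"ry":0,"rz":0.13,"claw":5},{"dx":-0.002,"dy":0,"dz":0,"rx":0,"ry":0,"rz":0.14,"claw":5}]' 70
python3 -c "
from h import *
go([.606,-.0346],.1305,-.69);print(bot.state()['torque'],bot.state()['wrist_force'])"
```

```text
time: 31.6
tcp_pos: [0.6051, -0.0334, 0.1321]
tcp_rot: [-3.141, 0.001, -0.694]
wrist_force: [-6.1, 5.8, 7.0]
grip_width: 0.13
grasp_force: 69.1
t 31.6 d [0.0014 0.0003 0.0016] r [-0.001  0.002 -0.006] j [-0.06  0.43  1.76  0.    0.95  2.21]
[0.78910901 0.89847162 0.19864564] [-6.10629749  5.80534762  6.98602427]
```

```bash
python3 -m inch '[{"dx":-0.001,"dy":0,"dz":0,"rx":0,"ry":0,"rz":0.01,"claw":5},{"dx":-0.001,"dy":0,"dz":0,"rx":0,"ry":0,"rz":0.02,"claw":5},{"dx":-0.001,"dy":0,"dz":0,"rx":0,"ry":0,"rz":0.03,"claw":5},{"dx":-0.001,"dy":0,"dz":0,"rx":0,"ry":0,"rz":0.04,"claw":5},{"dx":-0.001,"dy":0,"dz":0,"rx":0,"ry":0,"rz":0.05,"claw":5},{"dx":-0.001,"dy":0,"dz":0,"rx":0,"ry":0,"rz":0.06,"claw":5},{"dx":-0.001,"dy":0,"dz":0,"rx":0,"ry":0,"rz":0.06,"claw":5},{"dx":-0.001,"dy":0,"dz":0,"rx":0,"ry":0,"rz":0.06,"claw":5},{"dx":-0.001,"dy":0,"dz":0,"rx":0,"ry":0,"rz":0.06,"claw":5},{"dx":-0.001,"dy":0,"dz":0,"rx":0,"ry":0,"rz":0.06,"claw":5}]' 70
python3 -c "
from h import *
go([.606,-.0346],.1305,-.69);print(bot.state()['torque'],bot.state()['wrist_force'])
c=get_image('scene');cv2.imwrite('pics/g3.png',cv2.resize(c['frame'][180:310,300:470,::-1],None,fx=4.5,fy=4.5,interpolation=cv2.INTER_CUBIC))"
```

```text
time: 32.6
tcp_pos: [0.6051, -0.0335, 0.1321]
tcp_rot: [-3.141, -0.001, -0.739]
wrist_force: [-3.6, 2.6, 7.9]
grip_width: 0.126
grasp_force: 78.5
t 32.6 d [0.0014 0.0002 0.0016] r [-0.    -0.001 -0.062] j [-0.06  0.43  1.76 -0.    0.95  2.25]
[0.5055083  0.62870848 1.4850307 ] [-3.5907002   2.59130958  7.88826522]
```

View pics/g3.png

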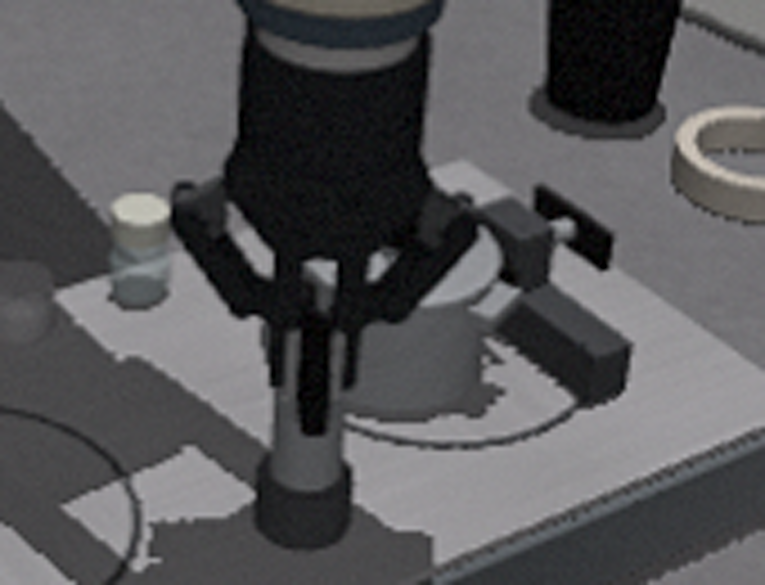

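The crop shows the knob gripped at (310,340) and the pot at (420,340) still against the stop. Turning torque has risen from 0.2 to 1.5 N m, so the pad bears on the pot. I press a little firmer, then let go.

```bash
python3 -m inch '[{"dx":0,"dy":0,"dz":0,"rx":0,"ry":0,"rz":0,"claw":5},{"dx":0,"dy":0,"dz":0,"rx":0,"ry":0,"rz":0,"claw":5},{"dx":0,"dy":0,"dz":0,"rx":0,"ry":0,"rz":0.01,"claw":5},{"dx":0,"dy":0,"dz":0,"rx":0,"ry":0,"rz":0.02,"claw":5},{"dx":0,"dy":0,"dz":0,"rx":0,"ry":0,"rz":0.025,"claw":5},{"dx":0,"dy":0,"dz":0,"rx":0,"ry":0,"rz":0.03,"claw":5},{"dx":0,"dy":0,"dz":0,"rx":0,"ry":0,"rz":0.03,"claw":5},{"dx":0,"dy":0,"dz":0,"rx":0,"ry":0,"rz":0.03,"claw":5},{"dx":0,"dy":0,"dz":0,"rx":0,"ry":0,"rz":0.03,"claw":5},{"dx":0,"dy":0,"dz":0,"rx":0,"ry":0,"rz":0.03,"claw":5}]' 110
python3 -c "
from h import *
go([.606,-.0346],.1305,-.74);print(bot.state()['torque'],bot.state()['wrist_force'])"
```

```text
time: 33.65
tcp_pos: [0.6051, -0.0335, 0.1322]
tcp_rot: [3.142, -0.001, -0.761]
wrist_force: [-4.3, 2.8, 9.1]
grip_width: 0.123
grasp_force: 118.2
t 33.6 d [0.0014 0.0002 0.0017] r [ 0.    -0.001 -0.026] j [-0.06  0.43  1.76 -0.    0.95  2.27]
[0.50276881 0.72420728 2.25539476] [-4.33554126  2.75499021  9.11231051]
```

Torque is now 2.26 N m. I release and lift clear.

```bash
python3 -m inch '[{"dx":0,"dy":0,"dz":0,"rx":0,"ry":0,"rz":0,"claw":14},{"dx":0,"dy":0,"dz":0,"rx":0,"ry":0,"rz":0,"claw":40},{"dx":0,"dy":0,"dz":0,"rx":0,"ry":0,"rz":0,"claw":40},{"dx":0,"dy":0,"dz":0,"rx":0,"ry":0,"rz":0,"claw":40},{"dx":0,"dy":0,"dz":0,"rx":0,"ry":0,"rz":0,"claw":40},{"dx":0,"dy":0,"dz":-0.02,"rx":0,"ry":0,"rz":0,"claw":40},{"dx":0,"dy":0,"dz":-0.05,"rx":0,"ry":0,"rz":0,"claw":40},{"dx":0,"dy":0,"dz":-0.08,"rx":0,"ry":0,"rz":0,"claw":40},{"dx":0,"dy":0,"dz":-0.12,"rx":0,"ry":0,"rz":0,"claw":40},{"dx":0,"dy":0,"dz":-0.15,"rx":0,"ry":0,"rz":0,"claw":40}]' 110
python3 - <<'E'
from h import *
c=get_image('scene');cv2.imwrite('pics/g4.png',cv2.resize(c['frame'][180:320,230:470,::-1],None,fx=3.2,fy=3.2,interpolation=cv2.INTER_CUBIC))
for n in('top','scene'):
    c=get_image(n);A=pl(cloud(c)).reshape(-1,3)*1000;A=A[(c['depth']>0).ravel()];x,y,z=A.T
    k=A[(z>80)&(z<106)&(np.hypot(x-80,y)<35)]
    if len(k)>9:print(n,'bar',cv2.minAreaRect(k[:,:2].astype(np.float32)))
    t=A[(abs(x)<60)&(y>60)&(y<150)&(z>101)&(z<107)]
    if len(t):print('pot',t.mean(0).round(1))
    t=A[(np.hypot(x,y-110)<50)&(z>64)&(z<74)]
    if len(t)>20:print('lid',((t.min(0)+t.max(0))/2).round(1))
E
```

```text
time: 34.65
tcp_pos: [0.6053, -0.0339, 0.2831]
tcp_rot: [-3.141, -0.001, -0.765]
wrist_force: [0.4, 0.1, -0.2]
grip_width: 0.47
grasp_force: 0.0
pot [ -1.3 108.  103.8]
lid [ -0.8 121.5  68.9]
scene bar ((81.66102600097656, -1.598409652709961), (12.169289588928223, 50.4241828918457), 57.966590881347656)
pot [  1.7 108.9 103.7]
lid [  0.8 108.5  68.8]
```

View pics/g4.png

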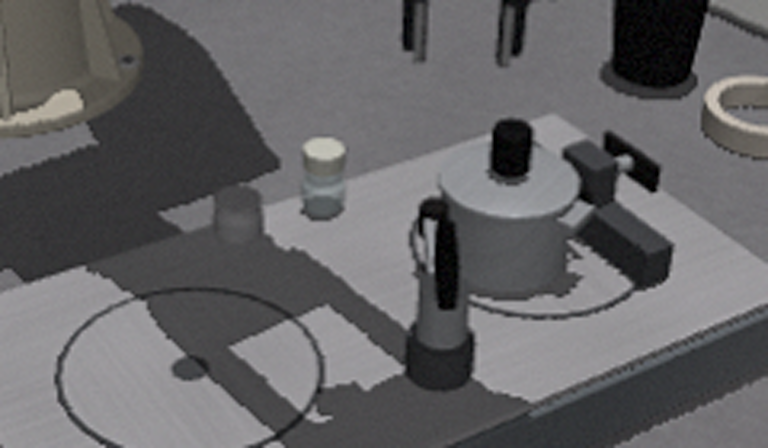

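The crop shows the pad at (432,210) against the pot's side, the pot at (510,220) upright against the stop, and the jar and tin untouched. The gripper is clear, so I hand the job in.

```bash
python3 -c "
from workcell import bot
print(bot.job_done())"
```

```text
the job is handed in; nothing more can be done
None
```

The pot is on the left disc against the bumper, the clamp arm was turned back onto it (2.3 N m before I let go, not re-checked since), and the job was handed in at about 35 s with the robot clear. Just before contact the gripper briefly took most of the pot's weight (about 5 N, 0.2 mm rise), and I set it straight back down.

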